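# Spread a spring clip over a stock card and hold it gaping

## Robot

A 6-joint arm with a two-finger parallel gripper is mounted at the origin on the work surface. World frame = base frame: x ahead of the robot, y to its left, z up, the work surface at z = 0. Lengths are in mm, angles in degrees, forces in N, time in s.
With the tool pointing down it reaches from about 300 to 850 mm from the base axis. Payload 4.2 kg.
Tool frame: the origin (TCP) lies at the very end of the fingers, on their centre line; the grasp point (between the pads) lies 19 mm behind it; z points along the fingers, y is the line along which they close (so a half turn about z gives the same grasp; the last joint's range is limited). The gripper opens to 91 mm and grips with 3 to 60 N. Pads are 32 mm wide; open, the fingers measure 118 mm over their backs; the gripper's body (76 mm by 178 mm) begins 60 mm behind the grasp point.
Start: joints at [-71.276, 18.312, 89.639, -0, 72.044, -1.146], TCP at [195.441, -540.783, 213.976] pointing down, gripper open.
Joint ranges: [-177.97, 177.97], [-48.28, 115.42], [12.27, 149.76], [-77.06, 257.06], [2.81, 150.46], [-146.56, 146.56]. Speed limits (degrees/s): [147.25, 147.25, 180, 180, 180, 180].

## Interface

Orientations are given as [roll, pitch, yaw] about the fixed x, y, z axes, in that order (R = Rz(yaw) Ry(pitch) Rx(roll)).
In Python, from workcell import env, eyes gives the robot as it stands.
- The arm moves only by the tool send_rows, never from a script. Its argument "targets" is text: rows parted by semicolons, each of 7 numbers parted by spaces: the shift along the tool's x, y, z in m, then the turn, a rotation vector about the tool's x, y, z in degrees, then the opening in per cent of the stroke, from 0 (shut) to 100 (fully open). A call has 1 to 12 rows; each row is the pose to reach, as a shift and turn from the pose commanded when the call began, along the tool's axes at that moment; what a row does not reach only later rows make up. A row lasts 1/12 s, in which the tool goes at most 41.7 mm and 7.16 degrees, less where a joint would pass 70% of its speed; a pose out of reach is approached as far as the arm can. A call with a gripper value outside its range is refused whole. The fingers move at their own pace and stop on an object; "grip_force" is the grip in N (left out, the last holds). Time passes only in rows, so rows that repeat a pose let the fingers close. It gives the time, the measured TCP pose, the force, the opening and the grip force at its end, in the units of the state.
- env.state(): the state, without advancing time (a new reading comes with each control period).
- eyes.grab_frame(name): name is "side" or "top"; returns a dict with "image" (420x560x3 uint8, blue, green, red), "fovy" (degrees; the focal length in pixels is half the picture's height over the tangent of half this angle, whatever the lens; pixels are square), "cx", "cy" (the principal point, pixels), "D" ([k1, k2, p1, p2, k3] as OpenCV has them; the pictures are not rectified), "eye" and "attitude" of the camera in the world. Camera axes: x right, y up, looking along -z (the intrinsics and any distortion apply to the point x, -y, -z); pixel columns grow to the right and rows downward; lengths in mm; the calibration is good to about 2 mm. A picture is of the moment at which its call begins. There is no depth.
- env.job_done(): hands the job in; it is judged then, once.
The state is a dict: "time_s": time; "qpos": joint angles; "qvel": joint speeds; "effort": joint torques, N m; "ee_pos": TCP position; "ee_rot": TCP orientation; "force": force on the tool from outside, world axes, zero at the start; "torque": the same for the moment, N m; "gripper_width": finger opening in mm; "gripper_force": force on a finger pad.
Only numpy, scipy, OpenCV 4.12 (cv2) and the standard library are available. Lean on these libraries where they do the work, as an engineer would, in place of code of your own. Each camera call takes 0.05 s, during which the arm holds its last target. There are 200 camera calls.

## Task

Squeeze the levers of the larger spring clip on the steel rack to spread its jaws, lift it off, and lower it, still spread, astride the top edge of the wide stock card, in line with the edge and near its middle. The card's height varies, so feel for it: go down until the edge bears lightly, with a few newtons, up into the clip's throat. Finish there, still holding the clip spread and pressing lightly; never let the jaws close on the card or press it hard, and leave everything else standing where it is.

Things in the scene. Friction and masses are not known exactly. Their poses are not given: they have to be found in the camera images.
- clip: the larger spring clip (black levers and jaws, steel bridge, 80 g), standing jaws-down astride the rack's upright plate. Origin: its throat, the middle of the bridge's underside, where a card edge seats; z up towards the levers, y along the hinge pins (30 mm wide), x the way the jaws open and the levers are squeezed (x and -x are alike). The jaws reach 32 mm below the origin.
- clip_levers (a point): point midway between the rolled ends of the larger clip's two levers, 48 mm above its origin. The rolls are 8 mm thick, 30 mm long along y, 56 mm over both at rest, with the levers slanting inwards below them. Squeezing them together along x takes about 6 N at each at first and 10 N at the stop, where the levers stand upright, 26 mm over the rolls, 51 mm above the origin.
- clip_jaw_a (a joint): angle by which each jaw of the larger clip is spread (the two move together): about 0 rad while it grips the 4 mm plate or a card, -0.06 shut on nothing, 0.35 fully spread (stop), when the jaws gape 28 mm at the tips and measure about 40 mm outside. A spring closes it.
- clip_throat: the underside of the larger clip's bridge (9 x 26 mm), between the jaws; origin as clip. A card edge seats here.
- rack: fixed grey-painted steel clip rack: foot 80 x 140 x 8 mm, and an upright plate 4 mm thick, 140 mm long along its y, top edge 62 mm above the table. Origin: centre of its underside, z up. Both clips sit on the top edge, one about 40 mm either side of its middle; which is which varies.
- stand: wooden card holder, loose, about 1.2 kg, 75 (x) x 140 (y) x 32 mm, origin at the centre of its underside, z up, y along the card. In its slot stands the wide stock card: 4 mm thick (x), 120 mm wide (y), centred. Its top edge is anywhere from 112 to 140 mm above the table, different each time; on its soft pad it gives about 1 mm for every 2 N pressed down, up to 12 mm.
- narrow_stand: bystander: the same holder 90 mm long with a card only 70 mm wide, top edge 112 to 140 mm above the table. Origin: centre of its underside, y along the card.
- small_clip: bystander: a smaller clip of the same kind (0.65 of the size, 36 mm over its levers, top 34 mm above its origin) on the same rack. Origin: its throat.
- tape: bystander: roll core, diameter 96 mm, 45 mm high. Origin: centre of its underside.
- carton: bystander: carton 90 x 120 x 60 mm. Origin: centre of its underside.
- jar: bystander: jar, diameter 56 mm, 70 mm high. Origin: centre of its underside.
- marker: bystander: marker pen 135 mm long, 16 mm thick, lying along its x. Origin: under its middle.
- can: bystander: can, diameter 66 mm, 60 mm high. Origin: centre of its underside.

How it is judged (in metres and radians):
On the way, in this order (a step that is already met when the one before it is completed fails the run):
1. the larger clip is squeezed open while still on the rack (value of joint clip_jaw_a above 0.2 rad and z of clip in the frame of rack below 0.09 m), for 0.1 s.
2. spread, it is lifted clear of the rack in the fingers (value of joint clip_jaw_a above 0.2 rad and z of clip in the frame of rack above 0.105 m and contact force between the fingers and clip above 2 N), for 0.2 s.
At the end, for the whole second after the job is handed in: The larger clip is in the fingers, spread by at least 0.22 rad a jaw, astride the wide card: throat within 6 mm of the card's plane and 25 mm of the middle of its width, in line within 0.15 rad, upright within 0.2 rad, and the card's edge pressing on the throat with 1 to 16 N, everything still (value of joint clip_jaw_a above 0.22 rad and contact force between the fingers and clip above 2 N and contact force between clip_throat and stand between 1 and 16 N and x of clip in the frame of stand between -0.006 and 0.006 m and y of clip in the frame of stand between -0.025 and 0.025 m and angle between the y axis of clip and the y axis of stand, either way round below 0.15 rad and angle between clip's own z axis and vertical below 0.2 rad and height (world z) of clip above 0.095 m and linear speed of clip below 0.02 m/s and angle between stand's own z axis and vertical below 0.03 rad); the arm keeps its last pose, push and grip.
It fails at once if the clip closes on the card (value of joint clip_jaw_a below 0.12 rad and contact force between clip and stand above 0.5 N).
It fails at once if the card or its holder is pressed harder than 30 N (contact force between clip and stand above 30 N).
It fails at once if the fingers or arm push the card or its holder (contact force between any of the fingers, the arm and stand above 5 N).
It fails at once if a bystander or the card holder is moved by more than 30 mm (distance of any of small_clip, narrow_stand, tape, carton, jar, marker, can, stand from where it was at the start of the episode above 0.03 m).
It also fails if it takes over 48 s, if anything falls off the work surface, if the arm or the gripper's body presses on something with over 40 N, if the wrist force passes 120 N, or if a joint passes its speed limit or range.

## Working session

There is one attempt and no reset: what is moved stays moved. The work goes in short steps, Python scripts to look and compute and a tool call to move; the robot and the scene stay as the last step left them, time stands still between calls to the robot, and variables do not carry over. Pictures are saved under pics/ and viewed, at most 10 in all, crops included, and the job is handed in when it is done.

Besides the shell and the picture viewer there is one more tool, called after "Request:" as name(argument=value, ...) on one line, values as JSON. send_rows: Moves the arm, as the interface text tells. Its arguments: {"type":"object","properties":{"targets":{"type":"string"},"grip_force":{"type":"number"}},"required":["targets"]}

```bash
mkdir -p pics; cat > h.py <<'E'
import numpy as np, cv2, json
from scipy.spatial.transform import Rotation as R
def load(n):
    d=json.load(open(f'pics/{n}.json')); return d
def grab(eyes,cam,n):
    f=eyes.grab_frame(cam); cv2.imwrite(f'pics/{n}.png',f['image'])
    json.dump({k:np.asarray(v).tolist() for k,v in f.items() if k!='image'},open(f'pics/{n}.json','w')); return f
def rot(f):
    a=np.array(f['attitude'],float)
    if a.shape==(3,3): return a
    return R.from_euler('xyz',a,degrees=True).as_matrix()
def K(f):
    F=210/np.tan(np.radians(f['fovy'])/2); return np.array([[F,0,f['cx']],[0,F,f['cy']],[0,0,1.]])
def ray(f,px):
    u=cv2.undistortPoints(np.array([[px]],float),K(f),np.array(f['D'],float))[0,0]
    return np.array(f['eye']),rot(f)@np.array([u[0],-u[1],-1])
def atz(f,px,z):
    e,d=ray(f,px); return e+d*(z-e[2])/d[2]
def proj(f,P):
    C=(np.atleast_2d(P)-np.array(f['eye']))@rot(f)*[1,-1,-1]
    return cv2.projectPoints(C.reshape(-1,1,3),np.zeros(3),np.zeros(3),K(f),np.array(f['D'],float))[0][:,0]
def tri(f1,p1,f2,p2):
    (a,d),(b,e)=ray(f1,p1),ray(f2,p2); s=np.linalg.lstsq(np.c_[d,-e],b-a,rcond=None)[0]
    A,B=a+s[0]*d,b+s[1]*e; return (A+B)/2,np.linalg.norm(A-B)
E
python3 - <<'E'
from workcell import env,eyes
from h import *
for c in('top','side'):
    f=grab(eyes,c,c+'0'); print({k:v for k,v in f.items() if k!='image'})
print(env.state())
E
```

```text
{'fovy': 43.04430584815452, 'cx': 288.4616343018578, 'cy': 205.27781471216164, 'D': array([-0.16802441,  0.        ,  0.        ,  0.        ,  0.        ]), 'eye': array([ 3.39038171e+02, -4.39313166e-01,  1.26277225e+03]), 'attitude': array([ 1.12374851e+01, -2.98260016e-02, -9.09431377e+01])}
{'fovy': 55.81143879464781, 'cx': 278.1783018430617, 'cy': 215.48297663783762, 'D': array([-0.11727639,  0.        ,  0.        ,  0.        ,  0.        ]), 'eye': array([ 45.20573996, 593.21713323, 520.63715151]), 'attitude': array([  61.35851201,   -1.19208905, -137.91412995])}
{'time_s': 0.1, 'qpos': array([-7.12747664e+01,  1.83467065e+01,  8.96983861e+01,  1.71595893e-03,
        7.20445144e+01, -1.14596707e+00]), 'qvel': array([-0.0109839 , -0.10439006, -0.25316698, -0.17953713,  0.02420203,
       -0.02896565]), 'effort': array([-1.78939565e-03, -4.13334310e+01, -2.32506162e+01,  7.27951527e-02,
        4.21688729e-02, -4.80732672e-05]), 'ee_pos': array([ 195.31182921, -540.33625405,  213.22408617]), 'ee_rot': array([-1.79910443e+02, -3.42333168e-03,  1.98706677e+01]), 'force': array([-0.58964804,  0.04680992,  0.53586707]), 'torque': array([-0.0250946 ,  0.01405024,  0.01290671]), 'gripper_force': 0.0, 'gripper_width': 91.4708058245997}
```

View pics/top0.png

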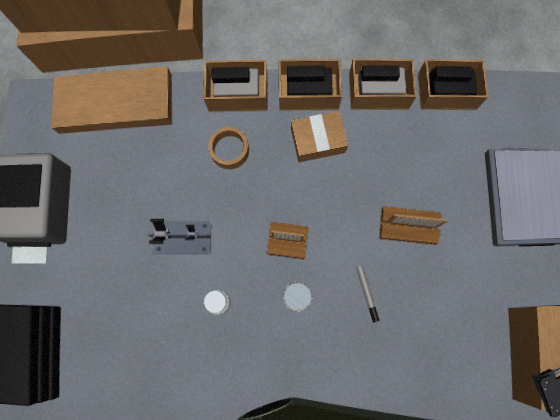

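View pics/side0.png

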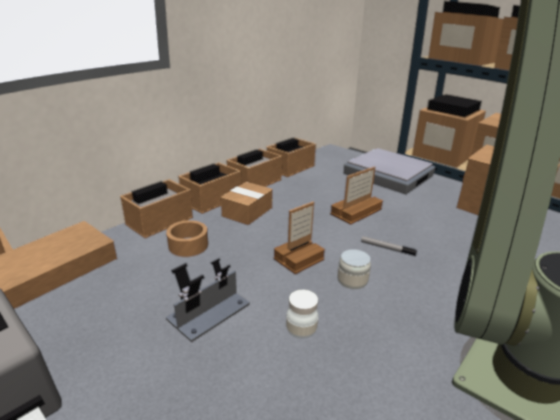

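The top view shows the rack at about (182,237) with the larger clip at its left end (157,230). The wide stand is at (412,225) and the narrow one at (288,240). In the side view the larger clip is at (188,285), the small one at (220,272) and the wide stand at (357,195).

```bash
python3 - <<'E'
from h import *
t=cv2.imread('pics/top0.png');s=cv2.imread('pics/side0.png')
c=lambda im,x,y:cv2.resize(im[y:y+75,x:x+100],(400,300),interpolation=cv2.INTER_CUBIC)
m=np.vstack([np.hstack([c(t,130,200),c(t,365,190)]),np.hstack([c(s,155,255),c(s,310,155)])])
cv2.imwrite('pics/m.png',m)
E
```

```text
(no output)
```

View pics/m.png

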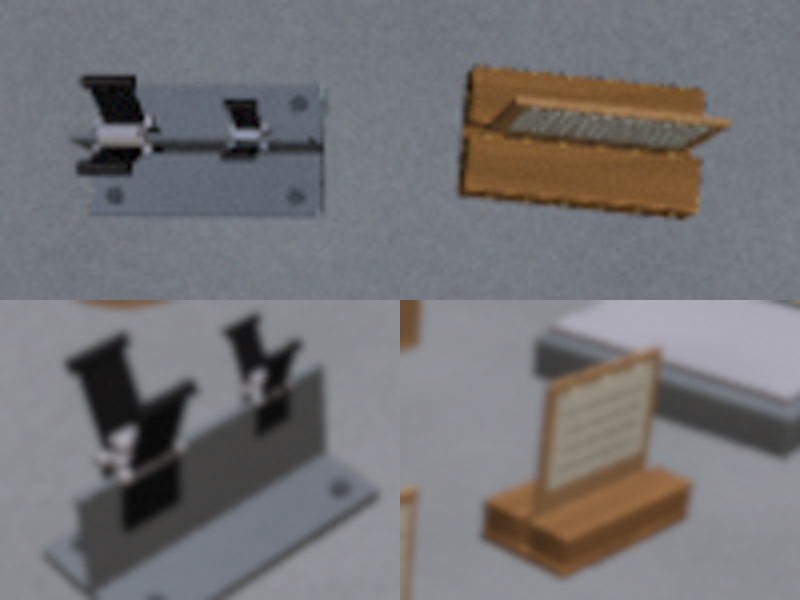

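```bash
cat > fit.py <<'E'
from h import *
from scipy.optimize import least_squares
T=load('top0');S=load('side0')
def px(p):
    x,y=p; i=x>=400; j=y>=300
    X0,Y0=[[(130,200),(365,190)],[(155,255),(310,155)]][j][i]
    return (S if j else T),[X0+(x-400*i+.5)/4-.5,Y0+(y-300*j+.5)/4-.5]
def fit(obs,x0):
    def res(q):
        r=[]
        for P,p in obs:
            f,u=px(p); P=P(q) if callable(P) else P
            W=np.r_[R.from_euler('z',q[2],degrees=True).as_matrix()[:2,:2]@P[:2]+q[:2],P[2]]
            r+=list(proj(f,W)[0]-u)
        return np.array(r)
    s=least_squares(res,x0,loss='soft_l1',x_scale=[10,10,5]+[10]*(len(x0)-3)); print(np.round(s.x,1)); print(np.round(res(s.x).reshape(-1,2),1).tolist()); return s.x
A=np.array
print('init',atz(T,[182,237],8),atz(T,[412,225],32))
ri=atz(T,[182,237],8)[:2];si=atz(T,[412,225],32)[:2]
rk=fit([(A([-40,70,8]),(89,215)),(A([-40,-70,8]),(325,214)),(A([40,-70,8]),(319,83)),
 (A([0,70,62]),(76,500)),(A([0,-70,62]),(323,366)),(A([-40,-70,8]),(380,492)),(A([0,-70,62]),(322,148)),(A([0,70,62]),(75,141))],[*ri,0])
cl=fit([(A([28,15,48+62]),(81,78)),(A([28,-15,110]),(135,78)),(A([-28,15,110]),(78,170)),(A([-28,-15,110]),(131,170)),
 (A([28,15,110]),(67,364)),(A([28,-15,110]),(128,338)),(A([-28,-15,110]),(196,386))],[*ri,0])
h=lambda y:(lambda q:A([0,y,q[3]]))
fit([(A([37.5,70,32]),(472,66)),(A([37.5,-70,32]),(705,90)),(A([-37.5,-70,32]),(698,213)),(A([-37.5,70,32]),(461,190)),
 (h(60),(517,99)),(h(-60),(730,124)),(h(60),(548,380)),(h(-60),(660,348)),(A([-37.5,70,32]),(562,550)),(A([37.5,70,32]),(484,503)),(A([-37.5,-70,32]),(691,485))],[*si,0,125])
print(R.from_euler('z',rk[2],degrees=True).as_matrix()[:2,:2].T@(cl[:2]-rk[:2]))
E
python3 fit.py
```

```text
init [515.12463836 250.65412233   8.        ] [ 531.27745354 -296.04099209   32.        ]
[514.3 253.5  -0.8]
[[-0.4, 0.5], [-1.4, 0.9], [0.9, 0.4], [1.0, -0.3], [0.1, -1.2], [0.6, -1.5], [-3.7, -2.5], [-2.0, -0.8]]
[515.4 288.9  -0.9]
[[0.0, -0.9], [-0.2, -0.8], [-0.4, 1.2], [-0.3, 1.2], [0.1, -0.7], [-0.9, -1.3], [1.6, 0.4]]
[ 533.  -292.6   -7.4  126.1]
[[-0.1, -0.6], [-0.6, -0.1], [-0.7, 0.2], [0.2, -0.4], [-0.7, 0.1], [-0.4, -0.3], [0.3, 0.8], [0.5, -1.4], [1.6, -3.1], [0.0, -1.6], [1.1, -1.4]]
[ 0.60896895 35.50481524]
```

```bash
cat > go.py <<'E'
import sys
from workcell import env
from h import *
s=env.state();p=np.array(s['ee_pos']);r=R.from_euler('xyz',s['ee_rot'],degrees=True)
def to(x,y,z,yaw):
    t=R.from_euler('xyz',[180,0,yaw],degrees=True)
    print(np.round(r.inv().apply(np.array([x,y,z])-p)/1000,4),np.round((r.inv()*t).as_rotvec(degrees=True),2))
a=list(map(float,sys.argv[1:]))
to(*a)
print(round(s['time_s'],2),p.round(1),np.round(s['ee_rot'],2),np.round(s['force'],1),np.round(s['torque'],2),round(s['gripper_width'],1),round(s['gripper_force'],1))
E
python3 go.py 515.4 288.9 230 89.1
```

```text
[ 0.5829 -0.6711 -0.0157] [-8.000e-02 -6.000e-02 -6.923e+01]
0.1 [ 195.3 -540.3  213.2] [-179.91   -0.     19.87] [-0.6  0.   0.5] [-0.03  0.01  0.01] 91.5 0.0
```

Request:
send_rows(targets="0.583 -0.671 -0.016 0 0 -69.2 100;0.583 -0.671 -0.016 0 0 -69.2 100;0.583 -0.671 -0.016 0 0 -69.2 100;0.583 -0.671 -0.016 0 0 -69.2 100;0.583 -0.671 -0.016 0 0 -69.2 100;0.583 -0.671 -0.016 0 0 -69.2 100;0.583 -0.671 -0.016 0 0 -69.2 100;0.583 -0.671 -0.016 0 0 -69.2 100;0.583 -0.671 -0.016 0 0 -69.2 100;0.583 -0.671 -0.016 0 0 -69.2 100;0.583 -0.671 -0.016 0 0 -69.2 100;0.583 -0.671 -0.016 0 0 -69.2 100")

```text
time_s: 1.1
ee_pos: [375.4, -72.4, 223.0]
ee_rot: [180.0, 0.0, 89.1]
force: [1.2, -0.8, 0.0]
gripper_width: 90.9
gripper_force: 0.0
```

```bash
python3 go.py 515.4 288.9 230 89.1
```

```text
[ 0.3635  0.1341 -0.0071] [ 0.01  0.01 -0.03]
1.1 [375.4 -72.4 223. ] [1.7999e+02 1.0000e-02 8.9070e+01] [ 1.2 -0.8  0. ] [-0.03 -0.13 -0.01] 90.9 0.0
```

Request:
send_rows(targets="0.364 0.134 -0.007 0 0 0 100;0.364 0.134 -0.007 0 0 0 100;0.364 0.134 -0.007 0 0 0 100;0.364 0.134 -0.007 0 0 0 100;0.364 0.134 -0.007 0 0 0 100;0.364 0.134 -0.007 0 0 0 100;0.364 0.134 -0.007 0 0 0 100;0.364 0.134 -0.007 0 0 0 100;0.364 0.134 -0.007 0 0 0 100;0.364 0.134 0.03 0 0 0 100;0.364 0.134 0.068 0 0 0 100;0.364 0.134 0.068 0 0 0 100")

```text
time_s: 2.1
ee_pos: [510.7, 285.9, 147.0]
ee_rot: [-179.2, 0.5, 89.2]
force: [-2.2, -0.7, -0.1]
gripper_width: 91.1
gripper_force: 0.0
```

```bash
python3 - <<'E'
from workcell import env,eyes
from h import *
for c in('top','side'): grab(eyes,c,c+'1')
t=cv2.imread('pics/top1.png');s=cv2.imread('pics/side1.png')
c=lambda im,x,y:cv2.resize(im[y:y+120,x:x+80],(400,600),interpolation=cv2.INTER_CUBIC)
cv2.imwrite('pics/m1.png',np.hstack([c(t,120,170),c(s,160,210)]))
E
python3 go.py 515.4 288.9 92 89.1
```

```text
[0.0022 0.001  0.062 ] [-0.19  0.12 -0.02]
2.2 [514.5 286.8 154. ] [-1.7981e+02  1.2000e-01  8.9080e+01] [ 0.7 -0.6  0. ] [-0.   -0.1   0.01] 91.1 0.0
```

View pics/m1.png

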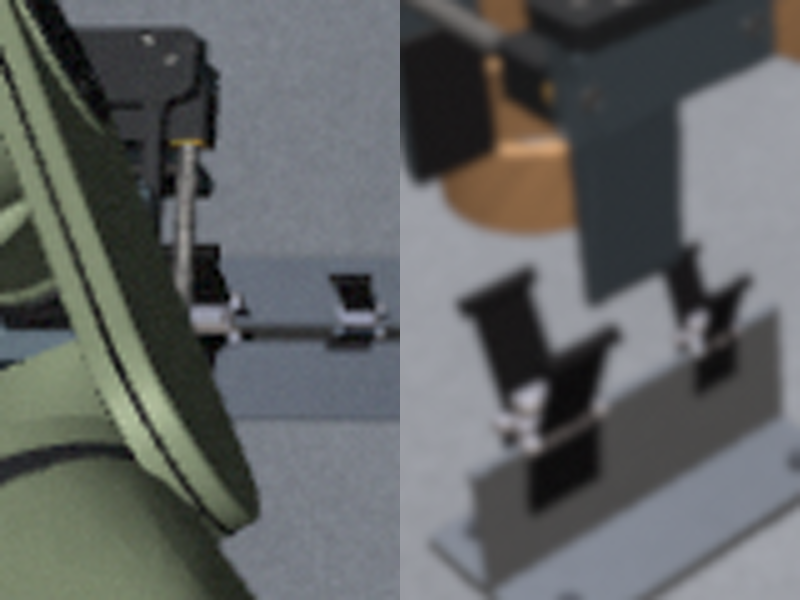

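```bash
python3 - <<'E'
from h import *
f=load('side1')
for P in [(455.5,303,154),(455.5,271,154),(487.4,304,110),(487.4,274,110),(543.4,304,110),(543.4,274,110)]:
    p=proj(f,P)[0]; print(P,(p-[160,210]+.5)*5+[400,0])
E
python3 go.py 515.4 288.9 92 89.1
```

```text
(455.5, 303, 154) [610.63936856 305.44312195]
(455.5, 271, 154) [690.25431583 262.1448108 ]
(487.4, 304, 110) [557.72634051 374.31006334]
(487.4, 274, 110) [629.23661272 334.35668399]
(543.4, 304, 110) [458.90559361 302.86833758]
(543.4, 274, 110) [529.39189699 266.7634613 ]
[0.0022 0.001  0.062 ] [-0.19  0.12 -0.02]
2.2 [514.5 286.8 154. ] [-1.7981e+02  1.2000e-01  8.9080e+01] [ 0.7 -0.6  0. ] [-0.   -0.1   0.01] 91.1 0.0
```

Request:
send_rows(targets="0.002 0.001 0.02 0 0 0 100;0.002 0.001 0.04 0 0 0 100;0.002 0.001 0.055 0 0 0 100;0.002 0.001 0.061 0 0 0 100;0.002 0.001 0.061 0 0 0 100;0.002 0.001 0.061 0 0 0 100;0.002 0.001 0.061 0 0 0 70;0.002 0.001 0.061 0 0 0 70;0.002 0.001 0.061 0 0 0 70;0.002 0.001 0.061 0 0 0 70;0.002 0.001 0.061 0 0 0 70;0.002 0.001 0.061 0 0 0 70", grip_force=25)

```text
time_s: 3.2
ee_pos: [516.5, 289.4, 94.0]
ee_rot: [180.0, -0.0, 89.1]
force: [0.2, 0.8, 0.6]
gripper_width: 64.1
gripper_force: 0.0
```

```bash
python3 - <<'E'
from workcell import env,eyes
from h import *
print(env.state()['ee_pos'],env.state()['force'],env.state()['gripper_width'])
f=grab(eyes,'side','side2')
cv2.imwrite('pics/m2.png',cv2.resize(f['image'][220:320,150:250],(600,600),interpolation=cv2.INTER_CUBIC))
E
```

```text
[516.49635215 289.37955513  94.03984878] [0.19219404 0.78507565 0.56531568] 64.14158046315558
```

View pics/m2.png

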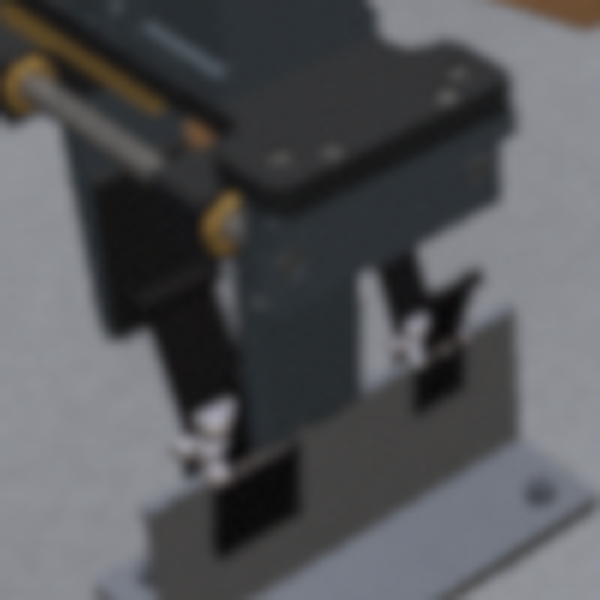

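```bash
python3 - <<'E'
from h import *
f=load('side2')
for P in [(484,305,94),(484,273,94),(470,305,94),(470,273,94),(548.5,305,94),(548.5,273,94),(509,304,40),(509,274,40),(509,304,30),(509,274,30)]:
    p=proj(f,P)[0]; print(P,(p-[150,220]+.5)*6)
E
```

```text
(484, 305, 94) [259.24981955 441.96671772]
(484, 273, 94) [349.543001  389.8530778]
(470, 305, 94) [290.81977852 465.20427795]
(470, 273, 94) [381.35451626 411.73165013]
(548.5, 305, 94) [124.09439716 341.85012976]
(548.5, 273, 94) [212.94710275 295.39812932]
(509, 304, 40) [226.59624082 544.44640089]
(509, 274, 40) [306.89577724 496.0767172 ]
(509, 304, 30) [229.96642405 569.83242949]
(509, 274, 30) [309.57559967 521.21241085]
```

Request:
send_rows(targets="0 0 0 0 0 0 62;0 0 0 0 0 0 60;0 0 0 0 0 0 58;0 0 0 0 0 0 56;0 0 0 0 0 0 54;0 0 0 0 0 0 54", grip_force=25)

```text
time_s: 3.75
ee_pos: [516.4, 289.5, 95.1]
ee_rot: [180.0, -0.0, 89.1]
force: [-2.2, -0.6, 7.6]
gripper_width: 49.5
gripper_force: 8.2
```

Request:
send_rows(targets="0 0 -0.0005 0 0 0 50;0 0 -0.001 0 0 0 46;0 0 -0.0015 0 0 0 42;0 0 -0.0015 0 0 0 38;0 0 -0.0015 0 0 0 34;0 0 -0.0015 0 0 0 30;0 0 -0.0015 0 0 0 26;0 0 -0.0015 0 0 0 22;0 0 -0.0015 0 0 0 22;0 0 -0.0015 0 0 0 22", grip_force=25)

```text
time_s: 4.58
ee_pos: [518.0, 289.6, 97.8]
ee_rot: [179.8, -0.1, 89.1]
force: [0.1, -2.4, 10.9]
gripper_width: 23.8
gripper_force: 25.0
```

Request:
send_rows(targets="0 0 -0.003 0 0 0 15;0 0 -0.008 0 0 0 15;0 0 -0.015 0 0 0 15;0 0 -0.025 0 0 0 15;0 0 -0.035 0 0 0 15;0 0 -0.05 0 0 0 15;0 0 -0.07 0 0 0 15;0 0 -0.09 0 0 0 15;0 0 -0.105 0 0 0 15;0 0 -0.115 0 0 0 15;0 0 -0.115 0 0 0 15;0 0 -0.115 0 0 0 15", grip_force=25)

```text
time_s: 5.58
ee_pos: [516.5, 289.3, 210.8]
ee_rot: [180.0, -0.0, 89.1]
force: [0.1, -0.3, -1.5]
gripper_width: 23.9
gripper_force: 25.0
```

```bash
python3 - <<'E'
from workcell import env,eyes
from h import *
f=grab(eyes,'side','side3')
cv2.imwrite('pics/m3.png',cv2.resize(f['image'][160:320,120:280],(600,600),interpolation=cv2.INTER_CUBIC))
E
python3 go.py 515.4 288.9 250 89.1
```

```text
[-0.0002 -0.0007 -0.0402] [-0.06  0.04 -0.03]
5.63 [516.  289.1 209.8] [-1.7994e+02  4.0000e-02  8.9070e+01] [-0.3 -1.  -0.4] [ 0.01 -0.11  0.02] 23.6 25.0
```

View pics/m3.png

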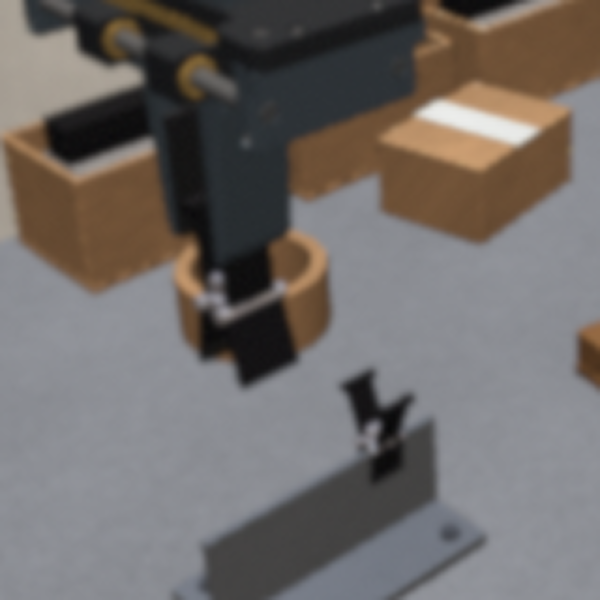

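```bash
python3 go.py 533 -292.6 240 82.6
```

```text
[-0.5814  0.0264 -0.0298] [-0.06  0.04  6.47]
5.63 [516.  289.1 209.8] [-1.7994e+02  4.0000e-02  8.9070e+01] [-0.3 -1.  -0.4] [ 0.01 -0.11  0.02] 23.6 25.0
```

Request:
send_rows(targets="-0.01 0 -0.03 0 0 0 15;-0.04 0.001 -0.03 0 0 0 15;-0.075 0.003 -0.03 0 0 1 15;-0.11 0.005 -0.03 0 0 1 15;-0.145 0.006 -0.03 0 0 2 15;-0.18 0.008 -0.03 0 0 2 15;-0.215 0.01 -0.03 0 0 3 15;-0.25 0.011 -0.03 0 0 3 15;-0.285 0.013 -0.03 0 0 4 15;-0.32 0.015 -0.03 0 0 4 15;-0.355 0.016 -0.03 0 0 5 15;-0.39 0.018 -0.03 0 0 5 15")

```text
time_s: 6.63
ee_pos: [527.0, -102.4, 239.1]
ee_rot: [-179.8, -0.0, 84.0]
force: [0.7, -0.0, -0.1]
gripper_width: 23.8
gripper_force: 25.0
```

```bash
python3 go.py 533 -292.6 240 82.6
```

```text
[-0.1885  0.0257 -0.0011] [-0.16 -0.01  1.44]
6.63 [ 527.  -102.4  239.1] [-1.7984e+02 -2.0000e-02  8.4040e+01] [ 0.7 -0.  -0.1] [ 0.03 -0.14 -0.02] 23.8 25.0
```

Request:
send_rows(targets="-0.035 0.005 0 0 0 1.4 15;-0.07 0.01 0 0 0 1.4 15;-0.105 0.015 0 0 0 1.4 15;-0.14 0.02 0 0 0 1.4 15;-0.17 0.024 0 0 0 1.4 15;-0.188 0.026 0 0 0 1.4 15;-0.188 0.026 0 0 0 1.4 15;-0.188 0.026 0 0 0 1.4 15;-0.188 0.026 0 0 0 1.4 15;-0.188 0.026 0 0 0 1.4 15")

```text
time_s: 7.47
ee_pos: [534.4, -289.2, 240.0]
ee_rot: [-179.9, -0.0, 82.7]
force: [0.7, 0.2, 0.0]
gripper_width: 24.1
gripper_force: 25.0
```

```bash
python3 - <<'E'
from workcell import env,eyes
from h import *
t=grab(eyes,'top','top4')['image'];s=grab(eyes,'side','side4')['image']
c=lambda im,x,y:cv2.resize(im[y:y+120,x:x+80],(400,600),interpolation=cv2.INTER_CUBIC)
cv2.imwrite('pics/m4.png',np.hstack([c(t,370,150),c(s,320,110)]))
E
python3 go.py 533 -292.6 240 82.6
```

```text
[-0.0034 -0.0012  0.0005] [-0.01 -0.01  0.16]
7.57 [ 534.6 -289.3  240.5] [-1.7999e+02 -1.0000e-02  8.2760e+01] [-0.  -0.6  0.3] [-0.04 -0.07  0.  ] 23.8 25.0
```

View pics/m4.png

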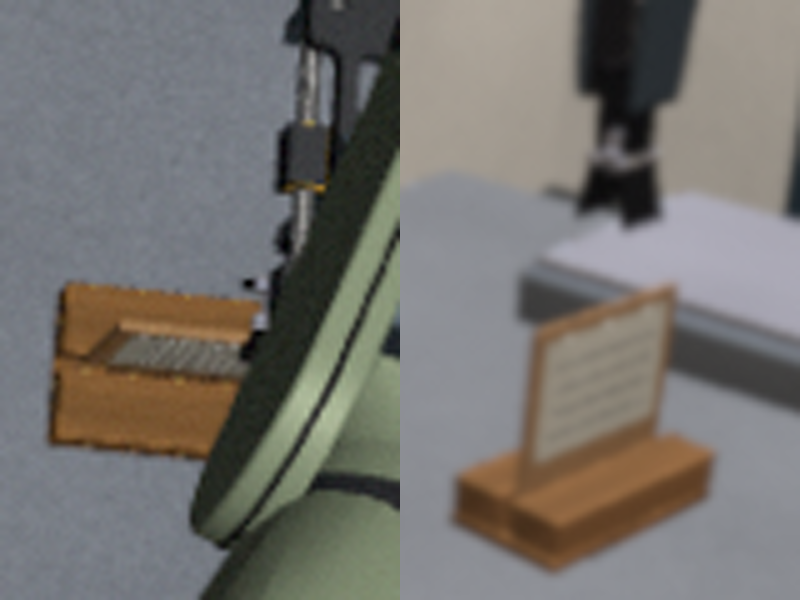

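```bash
python3 - <<'E'
from h import *
f=load('side4')
def show(name,x,y,yaw,pts):
    r=R.from_euler('z',yaw,degrees=True)
    for P in pts:
        W=r.apply(P)+[x,y,0]; p=proj(f,W)[0]; print(name,P,np.round((p-[320,110]+.5)*5+[400,0],0))
show('card',533,-292.6,-7.4,[(0,60,126),(0,-60,126),(-37.5,70,32),(37.5,70,32),(-37.5,-70,32),(-37.5,70,0)])
z=240.5-35
show('clip',534.6,-289.3,-7.2,[(-20,15,z-31),(-20,-15,z-31),(20,15,z-31),(-4.5,13,z),(4.5,13,z),(-4.5,-13,z)])
E
```

```text
card (0, 60, 126) [537. 330.]
card (0, -60, 126) [678. 279.]
card (-37.5, 70, 32) [561. 522.]
card (37.5, 70, 32) [456. 471.]
card (-37.5, -70, 32) [720. 450.]
card (-37.5, 70, 0) [554. 575.]
clip (-20, 15, 174.5) [627. 235.]
clip (-20, -15, 174.5) [663. 223.]
clip (20, 15, 174.5) [567. 214.]
clip (-4.5, 13, 205.5) [613. 169.]
clip (4.5, 13, 205.5) [599. 164.]
clip (-4.5, -13, 205.5) [644. 159.]
```

Request:
send_rows(targets="-0.0034 -0.0012 0.01 0 0 0.1 15;-0.0034 -0.0012 0.02 0 0 0.1 15;-0.0034 -0.0012 0.03 0 0 0.1 15;-0.0034 -0.0012 0.04 0 0 0.1 15;-0.0034 -0.0012 0.046 0 0 0.1 15;-0.0034 -0.0012 0.051 0 0 0.1 15;-0.0034 -0.0012 0.056 0 0 0.1 15;-0.0034 -0.0012 0.06 0 0 0.1 15;-0.0034 -0.0012 0.06 0 0 0.1 15;-0.0034 -0.0012 0.06 0 0 0.1 15;-0.0034 -0.0012 0.06 0 0 0.1 15;-0.0034 -0.0012 0.06 0 0 0.1 15")

```text
time_s: 8.57
ee_pos: [533.2, -294.0, 181.0]
ee_rot: [179.9, 0.0, 82.6]
force: [0.4, -0.4, -1.2]
gripper_width: 23.8
gripper_force: 25.0
```

```bash
python3 - <<'E'
from workcell import env,eyes
from h import *
s=grab(eyes,'side','side5')['image']
cv2.imwrite('pics/m5.png',cv2.resize(s[130:230,310:410],(600,600),interpolation=cv2.INTER_CUBIC))
E
python3 go.py 533 -292.6 180 82.6
```

```text
[ 0.0013 -0.0003  0.0009] [ 0.05  0.03 -0.03]
8.62 [ 533.2 -293.9  180.9] [1.7995e+02 3.0000e-02 8.2570e+01] [ 0.3  0.5 -1.1] [-0.03 -0.04  0.02] 24.0 25.0
```

View pics/m5.png

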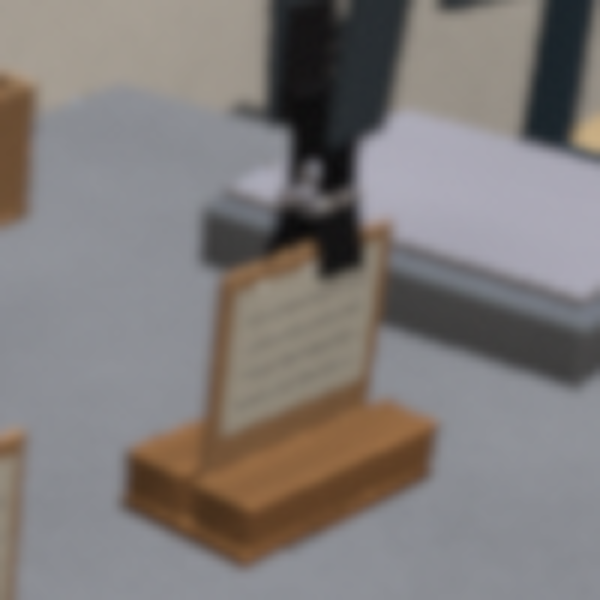

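The spread clip is astride the card: its near jaw is at (340,250) in front of the card and its far jaw is behind, with the bridge (322,198) still above the edge. Next I'll feel downwards.

Request:
send_rows(targets="0 0 0.002 0 0 0 15;0 0 0.004 0 0 0 15;0 0 0.006 0 0 0 15;0 0 0.007 0 0 0 15;0 0 0.008 0 0 0 15;0 0 0.009 0 0 0 15;0 0 0.01 0 0 0 15;0 0 0.01 0 0 0 15")

```text
time_s: 9.28
ee_pos: [532.9, -293.8, 170.2]
ee_rot: [-180.0, -0.0, 82.6]
force: [0.4, 0.2, -0.3]
gripper_width: 23.9
gripper_force: 25.0
```

Request:
send_rows(targets="0 0 0.001 0 0 0 15;0 0 0.002 0 0 0 15;0 0 0.003 0 0 0 15;0 0 0.004 0 0 0 15;0 0 0.004 0 0 0 15;0 0 0.004 0 0 0 15")

```text
time_s: 9.78
ee_pos: [532.9, -293.8, 166.4]
ee_rot: [-180.0, 0.0, 82.6]
force: [-0.1, -0.4, -0.3]
gripper_width: 23.9
gripper_force: 25.0
```

Request:
send_rows(targets="0 0 0.001 0 0 0 15;0 0 0.002 0 0 0 15;0 0 0.003 0 0 0 15;0 0 0.003 0 0 0 15;0 0 0.003 0 0 0 15")

```text
time_s: 10.2
ee_pos: [532.9, -293.8, 163.4]
ee_rot: [-180.0, 0.0, 82.6]
force: [-0.8, 0.3, -0.9]
gripper_width: 23.6
gripper_force: 25.0
```

Request:
send_rows(targets="0 0 0.001 0 0 0 15;0 0 0.002 0 0 0 15;0 0 0.003 0 0 0 15;0 0 0.003 0 0 0 15;0 0 0.003 0 0 0 15")

```text
time_s: 10.62
ee_pos: [533.0, -293.9, 160.5]
ee_rot: [180.0, 0.0, 82.6]
force: [0.7, -0.4, -0.6]
gripper_width: 23.9
gripper_force: 25.0
```

Request:
send_rows(targets="0 0 0.001 0 0 0 15;0 0 0.002 0 0 0 15;0 0 0.002 0 0 0 15;0 0 0.002 0 0 0 15")

```text
time_s: 10.95
ee_pos: [533.2, -293.9, 159.0]
ee_rot: [180.0, 0.0, 82.6]
force: [0.6, -0.4, 2.6]
gripper_width: 24.1
gripper_force: 25.0
```

Request:
send_rows(targets="0 0 0.001 0 0 0 15;0 0 0.002 0 0 0 15;0 0 0.002 0 0 0 15;0 0 0.002 0 0 0 15")

```text
time_s: 11.28
ee_pos: [533.4, -294.0, 157.3]
ee_rot: [179.9, 0.0, 82.6]
force: [-0.2, 1.2, 6.7]
gripper_width: 24.1
gripper_force: 25.0
```

Request:
send_rows(targets="0 0 0 0 0 0 15;0 0 0 0 0 0 15;0 0 0 0 0 0 15;0 0 0 0 0 0 15;0 0 0 0 0 0 15;0 0 0 0 0 0 15")

```text
time_s: 11.78
ee_pos: [533.3, -294.0, 157.3]
ee_rot: [179.9, 0.0, 82.6]
force: [-0.6, -0.5, 6.5]
gripper_width: 23.7
gripper_force: 25.0
```

```bash
python3 - <<'E'
from workcell import env,eyes
from h import *
s=grab(eyes,'side','side6')['image'];t=grab(eyes,'top','top6')['image']
c=lambda im,x,y:cv2.resize(im[y:y+120,x:x+80],(400,600),interpolation=cv2.INTER_CUBIC)
cv2.imwrite('pics/m6.png',np.hstack([c(t,370,150),c(s,320,110)]))
print(env.state()['force'])
E
```

```text
[-0.69102475  0.4014325   5.83031924]
```

View pics/m6.png

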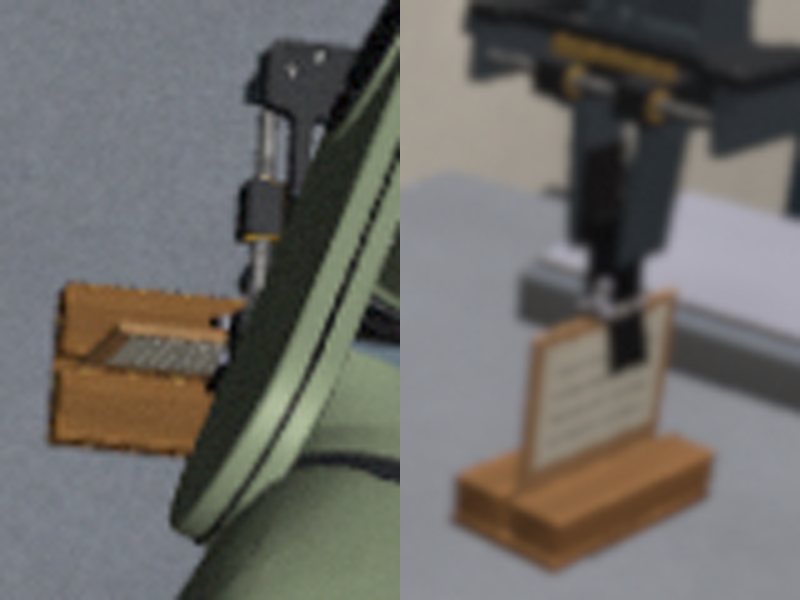

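```bash
python3 - <<'E'
from h import *
f=load('side6');r=R.from_euler('z',-7.4,degrees=True)
for P in [(0,0,122),(0,13,122),(0,-13,122),(-9,15,122),(-9,-15,122),(-18,15,92),(-18,-15,92)]:
    p=proj(f,r.apply(P)+[533.3,-294,0])[0]; print(P,np.round((p-[320,110]+.5)*5+[400,0]))
E
```

```text
(0, 0, 122) [610. 310.]
(0, 13, 122) [595. 315.]
(0, -13, 122) [625. 304.]
(-9, 15, 122) [606. 321.]
(-9, -15, 122) [641. 308.]
(-18, 15, 92) [612. 379.]
(-18, -15, 92) [647. 365.]
```

The clip is seated on the card edge: its near jaw tips are at (610,375) and (645,362), where I predicted them. That puts it centred and in line, pressing with about 7 N.

```bash
python3 -c "
from workcell import env
print(env.job_done())"
```

```text
the job is handed in; nothing more can be done
None
```

I handed the job in with the larger clip held spread astride the wide card, near its middle and in line with it, pressing on the edge with about 7 N; no verdict came back.

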